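# Model chalets lined up by size

## Task

Put the four model chalets on the row of four stone foundation slabs on the white diorama board, one to a slab, in order of size: the smallest on the slab beside the little well, then each larger one in turn, the largest on the slab at the fir-tree end. Stand each one upright in the middle of its slab, squared up so that its roof ridge runs along the slab's longer side, and let go of it.

Things in the scene. Friction and masses are not known exactly. Their poses are not given: they have to be found in the camera images.
- chalet1_mid (a point): The smallest of four loose model chalets of one design (plaster below, dark logs above, brown pitched roof), 34 mm long along the roof ridge, 36 mm wide over the eaves (28 over the walls), 42 mm high. Both gable ends are flat, upright and flush with the roof ends: grip from above over the 34 mm. Point: its middle, 21 mm above its underside; x along the ridge, z up. Starts upright on the table.
- chalet2_mid (a point): The second smallest of four loose model chalets of one design (plaster below, dark logs above, brown pitched roof), 44 mm long along the roof ridge, 47 mm wide over the eaves (39 over the walls), 54 mm high. Both gable ends are flat, upright and flush with the roof ends: grip from above over the 44 mm. Point: its middle, 27 mm above its underside; x along the ridge, z up. Starts upright on the table.
- chalet3_mid (a point): The second largest of four loose model chalets of one design (plaster below, dark logs above, brown pitched roof), 54 mm long along the roof ridge, 58 mm wide over the eaves (50 over the walls), 66 mm high. Both gable ends are flat, upright and flush with the roof ends: grip from above over the 54 mm. Point: its middle, 33 mm above its underside; x along the ridge, z up. Starts upright on the table.
- chalet4_mid (a point): The largest of four loose model chalets of one design (plaster below, dark logs above, brown pitched roof), 64 mm long along the roof ridge, 69 mm wide over the eaves (61 over the walls), 78 mm high. Both gable ends are flat, upright and flush with the roof ends: grip from above over the 64 mm. Point: its middle, 39 mm above its underside; x along the ridge, z up. Starts upright on the table.
- slab1: Fixed grey stone slab, 88 mm (its x) by 70 mm (its y, along the row), 6 mm thick, no. 1 of four alike about 88 mm apart in a row on the white board, numbered from the robot's right to its left. Origin: middle of its underside; its top is 6 mm above that, 18 mm above the table. The board is 105 mm deep, 540 mm long, 12 mm thick.
- slab2: Fixed grey stone slab, 88 mm (its x) by 70 mm (its y, along the row), 6 mm thick, no. 2 of four alike about 88 mm apart in a row on the white board, numbered from the robot's right to its left. Origin: middle of its underside; its top is 6 mm above that, 18 mm above the table. The board is 105 mm deep, 540 mm long, 12 mm thick.
- slab3: Fixed grey stone slab, 88 mm (its x) by 70 mm (its y, along the row), 6 mm thick, no. 3 of four alike about 88 mm apart in a row on the white board, numbered from the robot's right to its left. Origin: middle of its underside; its top is 6 mm above that, 18 mm above the table. The board is 105 mm deep, 540 mm long, 12 mm thick.
- slab4: Fixed grey stone slab, 88 mm (its x) by 70 mm (its y, along the row), 6 mm thick, no. 4 of four alike about 88 mm apart in a row on the white board, numbered from the robot's right to its left. Origin: middle of its underside; its top is 6 mm above that, 18 mm above the table. The board is 105 mm deep, 540 mm long, 12 mm thick.
- well: Little round grey stone well, 42 mm across and 41 mm high with a wooden roller over it, fixed to the white board at one end of the row (either end), about 93 mm from the last slab, centre to centre. Origin at the middle of its underside. A fixed model fir tree, 48 mm across and 106 mm high, stands in the same way at the row's other end.
Mind the look-alikes: they are no part of the job. Leave any red look-alike of the part that bears chalet4_mid alone.

How it is judged:
By the outcome, as a careful person would: the job done as asked, in the order asked, and still so for the second after the job is handed in, with the robot touching nothing.
It also fails if it takes over 99 s, if anything falls off the work surface, if the arm or the gripper's body presses on something with over 40 N, if the wrist force passes 120 N, or if a joint passes its speed limit or range.

## Robot

A 7-joint arm with a two-finger parallel gripper is mounted at the origin on the work surface. World frame = base frame: x ahead of the robot, y to its left, z up, the work surface at z = 0. Lengths are in m, angles in degrees, forces in N, time in s.
With the tool pointing down it reaches from about 0.35 to 0.9 m from the base axis. Payload 8.1 kg.
Tool frame: the origin (TCP) lies at the very end of the fingers, on their centre line; the grasp point (between the pads) lies 19 mm behind it; z points along the fingers, y is the line along which they close (so a half turn about z gives the same grasp; the last joint's range is limited). The gripper opens to 92 mm and grips with 3 to 60 N. Pads are 19 mm wide; open, the fingers measure 130 mm over their backs; the gripper's body (75 mm by 190 mm) begins 47 mm behind the grasp point.
Start: joints at [65.054, 24.895, 1.432, 90.138, -0.665, 64.973, -4.303], TCP at [0.204, -0.591, 0.227] pointing down, gripper open.
Joint ranges: [-149.89, 149.89], [-25.12, 119.58], [-72.63, 75.52], [4.76, 147.25], [-75.54, 255.54], [6.69, 114.76], [-157.13, 157.13]. Speed limits (degrees/s): [127.2, 127.2, 172.46, 172.46, 180, 180, 180].

## Interface

Orientations are given as [roll, pitch, yaw] about the fixed x, y, z axes, in that order (R = Rz(yaw) Ry(pitch) Rx(roll)).
In Python, from rig import ctrl, grab_frame, close_job gives the robot as it stands.
- The arm moves only by the tool send_rows, never from a script. Its argument "commands" is a list of rows, each a list of 7 numbers: the shift along the world's x, y, z in cm, then the turn, a rotation vector about the world's x, y, z in rad, then the gripper command: -1 is fully open, 1 is shut, values between are in proportion. A call has 1 to 20 rows; each row shifts and turns the commanded pose from where the row before left it; what a row does not reach is not made up. A row lasts 1/10 s, in which the tool goes at most 50 mm and 8.59 degrees, less where a joint would pass 70% of its speed; a pose out of reach is approached as far as the arm can. A call with a gripper value outside its range is refused whole. The fingers move at their own pace and stop on an object; "squeeze" is the grip in N (left out, the last holds). Time passes only in rows, so rows that do not move let the fingers close. It gives the time, the measured TCP pose, the force, the opening and the grip force at its end, in the units of the state.
- ctrl.state(): the state, without advancing time (a new reading comes with each control period).
- grab_frame(name): name is "side" or "top"; returns a dict with "color" (480x640x3 uint8, blue, green, red), "fx", "fy", "cx", "cy" (pixels), "rvec" (rotation vector, rad) and "tvec" (3), from world to camera coordinates, as OpenCV has them. Camera axes: x right, y down, z forward; pixel columns grow to the right and rows downward; lengths in m; the calibration is good to about 2 mm. A picture is of the moment at which its call begins. There is no depth.
- close_job(): hands the job in; it is judged then, once.
The state is a dict: "time": time; "joints": joint angles; "qvel": joint speeds; "effort": joint torques, N m; "tool_pos": TCP position; "tcp_rot": TCP orientation; "ft_force": force on the tool from outside, world axes, zero at the start; "wrist_torque": the same for the moment, N m; "grip_width": finger opening in m; "grip_force": force on a finger pad.
Only numpy, scipy, OpenCV 4.12 (cv2) and the standard library are available. Lean on these libraries where they do the work, as an engineer would, in place of code of your own. Each camera call takes 0.05 s, during which the arm holds its last target. There are 200 camera calls.

## Working session

There is one attempt and no reset: what is moved stays moved. The work goes in short steps, Python scripts to look and compute and a tool call to move; the robot and the scene stay as the last step left them, time stands still between calls to the robot, and variables do not carry over. Pictures are saved under pics/ and viewed, at most 14 in all, crops included, and the job is handed in when it is done.

Besides the shell and the picture viewer there is one more tool, called as name(argument=value, ...), one argument or row to a line, values as JSON. send_rows: Moves the arm, as the interface text tells. Its arguments: {"type":"object","properties":{"commands":{"type":"array","items":{"type":"array","items":{"type":"number"}}},"squeeze":{"type":"number"}},"required":["commands"]}

```bash
mkdir -p pics
python3 - <<'E'
from rig import ctrl, grab_frame
import cv2,pickle
for n in("top","side"):
    f=grab_frame(n);cv2.imwrite(f"pics/{n}0.png",f["color"]);pickle.dump(f,open(n+"0.pkl","wb"))
    print(n,f["fx"],f["fy"],f["cx"],f["cy"],f["rvec"],f["tvec"])
s=ctrl.state();print(s["time"],s["tool_pos"],s["tcp_rot"],s["grip_width"])
E
```

```text
top 481.09326178701116 481.09326178701116 319.7434354036658 236.55551702355422 [ 2.20035329 -2.19595369  0.09685195] [0.00888835 0.48879479 0.85861452]
side 605.4968186523407 605.4968186523407 317.18366075275225 237.9117290398512 [ 0.09579825 -2.70896503  1.46104354] [0.47782528 0.06144484 1.05374512]
0.1 [ 0.20399873 -0.59027881  0.2260256 ] [-1.79917493e+02  6.00842497e-03  1.90640546e+01] 0.09168452325609415
```

View pics/top0.png

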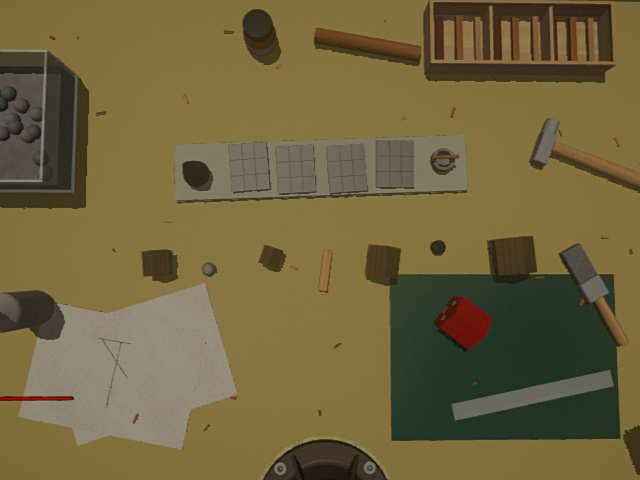

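View pics/side0.png

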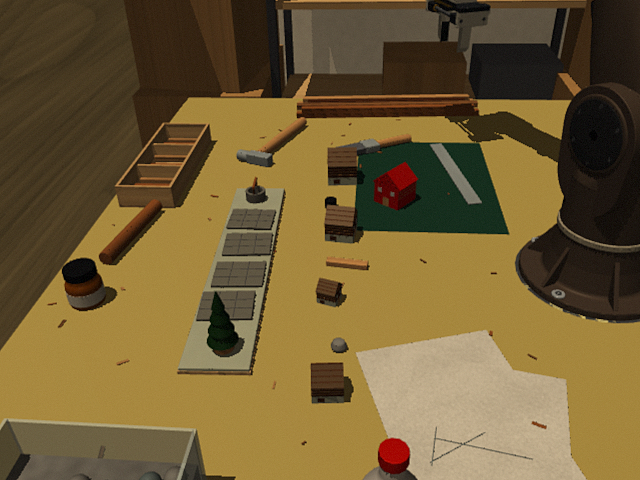

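Top view: the well is at (443,159), at the robot's right, so slab1 (395,163) takes the smallest. The other slabs are at (347,168), (296,169) and (249,167), with the fir at (195,173). The chalet candidates are (157,264), (271,257), (383,262) and (514,257). The red one at (464,322) is the look-alike and stays put. I'll confirm with an enlarged crop.

Run:
```python
import cv2,numpy as np
im=cv2.imread("pics/top0.png")
def c(x,y,w,h,s,g=1.6): return np.clip(cv2.resize(im[y:y+h,x:x+w],None,fx=s,fy=s,interpolation=cv2.INTER_CUBIC)*g,0,255).astype(np.uint8)
A=np.hstack([c(u-25,v-25,50,50,4) for u,v in((157,264),(271,257),(383,262),(514,257))])
B=c(165,125,310,85,2.58)[:,:800]
B=c(165,125,310,85,800/310)[:,:800]
cv2.imwrite("pics/crop1.png",np.vstack([A,B[:, :800]]))
A=np.vstack([np.hstack([c(u-25,v-25,50,50,8) for u,v in((157,264),(383,262))])])
```

```text
(no output)
```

View pics/crop1.png

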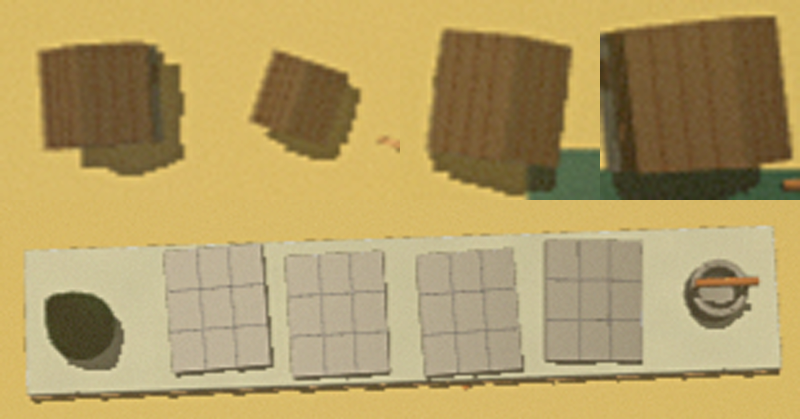

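The crop shows four brown chalets, smallest at (271,257), next (157,264), then (383,262), and largest at (514,257). The roof lines run up the image, but I still need the side view to tell ridge from eaves.

Run:
```python
import cv2,numpy as np
im=cv2.imread("pics/side0.png")
def c(x,y,w,h,s,g=1.6): return np.clip(cv2.resize(im[y:y+h,x:x+w],None,fx=s,fy=s,interpolation=cv2.INTER_CUBIC)*g,0,255).astype(np.uint8)
r=[c(u-25,v-25,50,50,5) for u,v in((327,382),(328,291),(341,223),(341,166),(396,186))]
r.append(r[0]*0)
cv2.imwrite("pics/crop2.png",np.vstack([np.hstack(r[:3]),np.hstack(r[3:])]))
```

```text
(no output)
```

View pics/crop2.png

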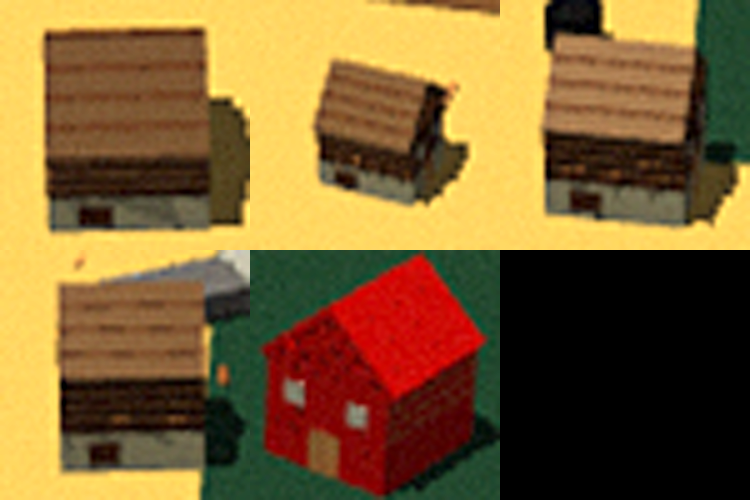

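Run:
```python
import cv2,numpy as np
im=cv2.imread("pics/top0.png")
hsv=cv2.cvtColor(im,cv2.COLOR_BGR2HSV)
for (u,v) in((157,264),(271,257),(383,262),(514,257)):
    print([tuple(int(t) for t in hsv[v,u+k]) for k in range(-26,27,4)])
    print([tuple(int(t) for t in hsv[v+k,u]) for k in range(-26,31,4)])
def c(x,y,w,h,s,g=1.8):
    o=np.clip(cv2.resize(im[y:y+h,x:x+w],None,fx=s,fy=s,interpolation=cv2.INTER_NEAREST)*g,0,255).astype(np.uint8)
    for k in range(0,w,5):
        cv2.line(o,(k*s,0),(k*s,6 if k%10 else 14),(255,0,0),1);cv2.line(o,(0,k*s),(6 if k%10 else 14,k*s),(255,0,0),1)
    return o
r=[c(u-25,v-25,50,50,6) for u,v in((157,264),(271,257),(383,262),(514,257))]
cv2.imwrite("pics/crop3.png",np.vstack([np.hstack(r[:2]),np.hstack(r[2:])]))
```

```text
[(22, 130, 137), (22, 136, 133), (22, 128, 137), (16, 129, 73), (17, 133, 75), (18, 143, 75), (16, 133, 69), (20, 129, 69), (17, 131, 68), (17, 138, 70), (23, 97, 55), (22, 131, 72), (22, 133, 138), (22, 134, 135)]
[(23, 132, 135), (22, 136, 135), (22, 133, 136), (18, 123, 77), (18, 124, 70), (19, 131, 66), (17, 135, 68), (16, 129, 69), (18, 139, 66), (16, 133, 67), (22, 133, 71), (22, 128, 139), (22, 128, 136), (23, 135, 134), (22, 135, 134)]
[(22, 130, 137), (22, 134, 135), (22, 132, 135), (22, 131, 138), (18, 146, 77), (18, 144, 78), (18, 137, 78), (19, 143, 68), (18, 148, 69), (20, 145, 72), (20, 141, 83), (22, 135, 136), (22, 137, 136), (22, 134, 137)]
[(21, 129, 138), (22, 131, 136), (22, 129, 136), (21, 129, 138), (17, 132, 81), (17, 139, 79), (19, 137, 69), (18, 144, 69), (19, 139, 68), (23, 145, 72), (22, 132, 137), (22, 132, 137), (22, 136, 137), (22, 131, 136), (22, 132, 135)]
[(23, 136, 135), (22, 136, 135), (23, 134, 137), (19, 144, 76), (17, 143, 80), (18, 137, 78), (17, 136, 75), (20, 149, 72), (17, 150, 68), (19, 143, 66), (19, 139, 64), (22, 131, 136), (22, 136, 135), (23, 138, 133)]
[(22, 134, 135), (22, 138, 135), (22, 133, 138), (18, 150, 75), (18, 145, 79), (19, 152, 74), (19, 149, 77), (17, 136, 77), (19, 139, 77), (18, 141, 76), (19, 154, 68), (22, 146, 70), (22, 136, 75), (22, 135, 134), (23, 132, 135)]
[(22, 131, 109), (22, 138, 50), (20, 170, 51), (18, 151, 71), (17, 153, 70), (19, 131, 72), (16, 142, 70), (14, 166, 66), (17, 142, 72), (17, 135, 64), (18, 146, 63), (14, 167, 61), (22, 133, 128), (22, 137, 130)]
[(23, 134, 133), (22, 132, 137), (15, 158, 68), (17, 171, 70), (17, 157, 73), (19, 142, 72), (17, 142, 72), (19, 149, 70), (18, 152, 69), (18, 140, 69), (18, 144, 69), (32, 99, 36), (35, 131, 33), (42, 124, 35), (54, 76, 54)]
```

View pics/crop3.png

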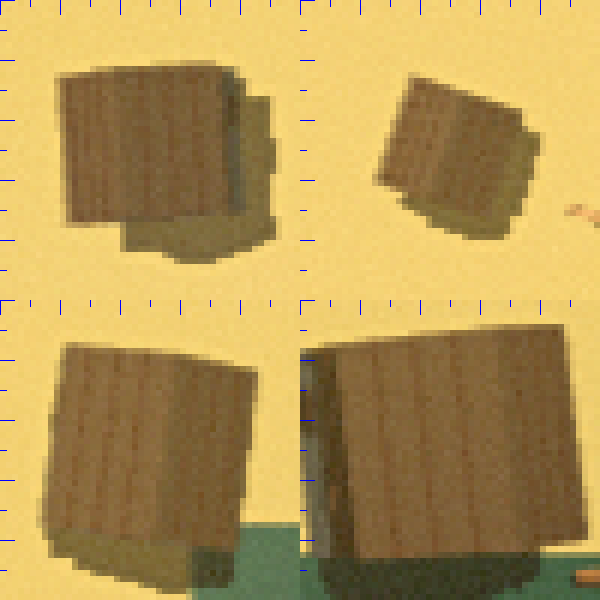

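The roof corners are clear in this view: c2 at (58,76) to (230,214), c1 at (113,77) to (195,213), c3 at (66,44) to (240,245) and c4 at (33,48) to (287,238), in tile pixels. I'll fit the poses from these clicked corners.

```bash
cat > h.py <<'E'
import cv2,numpy as np,pickle
from scipy.optimize import least_squares
F={n:pickle.load(open(n+"0.pkl","rb")) for n in("top","side")}
def proj(P,n):
    f=F[n];K=np.array([[f["fx"],0,f["cx"]],[0,f["fy"],f["cy"]],[0,0,1]])
    return cv2.projectPoints(np.float64(P),np.float64(f["rvec"]),np.float64(f["tvec"]),K,None)[0][:,0]
def place(P,x,y,a):
    c,s=np.cos(a),np.sin(a);P=np.array(P,float);return np.c_[x+c*P[:,0]-s*P[:,1],y+s*P[:,0]+c*P[:,1],P[:,2]]
E
cat > fit.py <<'E'
from h import *
dim=[(34,36,28,42),(44,47,39,54),(54,58,50,66),(64,69,61,78)]
top=[((246,232),[(113,77),(223,110),(195,213),(76,183)]),((132,239),[(58,76),(226,68),(230,214),(67,222)]),
((358,237),[(66,44),(257,72),(237,247),(44,227)]),((489,232),[(33,48),(263,24),(287,238),(54,258)])]
side=[((303,266),[(67,128),(165,152),(83,60),(178,85),(73,187),(163,203)]),((302,357),[(47,157),(210,157),(45,32),(204,28),(52,230),(210,228)]),
((316,198),[(47,132),(186,140),(58,35),(197,47),(47,214),(187,224)]),((316,141),[(60,130),(204,130),(60,35),(204,32),(62,220),(205,220)])]
T=[np.array(o)+np.array(p)/6-.5 for o,p in top];S=[np.array(o)+np.array(p)/5-.5 for o,p in side]
def res(p,both=True):
    r=[]
    for i,(L,W,Wl,h) in enumerate(np.array(dim)/2000):
        q=p[3*i:3*i+3];e=p[12]*2*h
        r.append(proj(place([(L,W,e),(L,-W,e),(-L,-W,e),(-L,W,e)],*q),"top")-T[i])
        r.append(proj(place([(L,W,e),(-L,W,e),(L,0,2*h),(-L,0,2*h),(L,Wl,0),(-L,Wl,0)],*q),"side")-S[i])
    return r
p0=[.4,.1,0,.4,.3,0,.4,-.1,0,.4,-.35,0,.6]
s=least_squares(lambda p:np.vstack(res(p)).ravel(),p0,loss="soft_l1")
print("eave",s.x[12])
for i in range(4):
    r=res(s.x);print("c",i+1,np.round(s.x[3*i:3*i+2],4),round(np.degrees(s.x[3*i+2]),1),"rms",[round(np.sqrt((k**2).mean()),2) for k in r[2*i:2*i+2]],"mean",[k.mean(0).round(2) for k in r[2*i:2*i+2]])
sl=[[(545,240),(643,240),(641,362),(545,361)],[(417,253),(514,248),(522,370),(427,376)],[(286,256),(384,251),(389,374),(292,378)],[(164,250),(264,244),(271,369),(174,376)]]
for i,c in enumerate(sl):
    t=(np.array(c)-(0,200))*310/800+(165,125)-.5
    P=[(.044,.035,.018),(.044,-.035,.018),(-.044,-.035,.018),(-.044,.035,.018)]
    g=least_squares(lambda q:(proj(place(P,*q),"top")-t).ravel(),[.55,.1-.09*i,0])
    print("slab",i+1,g.x[:2].round(4),round(np.degrees(g.x[2]),1),"rms",round(np.sqrt((g.fun**2).mean()),2),"side px",proj(place(P,*g.x),"side").round(0).tolist())
E
python3 fit.py
```

```text
eave 0.6251814059160868
c 1 [0.4521 0.0972] -15.8 rms [np.float64(0.69), np.float64(0.63)] mean [array([0.22, 0.72]), array([-0.43,  0.17])]
c 2 [0.4403 0.2985] 4.1 rms [np.float64(0.55), np.float64(0.64)] mean [array([0.44, 0.25]), array([-0.11,  0.36])]
c 3 [ 0.4426 -0.1014] -6.2 rms [np.float64(0.78), np.float64(0.62)] mean [array([0.36, 0.84]), array([-0.5 ,  0.46])]
c 4 [ 0.4536 -0.3339] 5.4 rms [np.float64(0.65), np.float64(0.67)] mean [array([0.23, 0.7 ]), array([-0.53,  0.44])]
slab 1 [ 0.6237 -0.1274] -0.6 rms 0.31 side px [[224.0, 227.0], [232.0, 209.0], [275.0, 210.0], [269.0, 228.0]]
slab 2 [ 0.6153 -0.0393] 3.9 rms 0.36 side px [[220.0, 254.0], [225.0, 233.0], [271.0, 232.0], [268.0, 253.0]]
slab 3 [0.6126 0.0546] 2.9 rms 0.22 side px [[209.0, 285.0], [216.0, 261.0], [265.0, 261.0], [261.0, 285.0]]
slab 4 [0.6157 0.1391] 4.3 rms 0.48 side px [[195.0, 319.0], [203.0, 291.0], [255.0, 290.0], [251.0, 318.0]]
```

send_rows(
  commands=[
    [3.1,2.6,0,0,0,0.048,-1],
    [3.1,2.6,0,0,0,0.048,-1],
    [3.1,2.6,0,0,0,0.048,-1],
    [3.1,2.6,0,0,0,0.048,-1],
    [3.1,2.6,0,0,0,0.048,-1],
    [3.1,2.6,0,0,0,0.048,-1],
    [3.1,2.6,0,0,0,0.048,-1],
    [3.1,2.6,0,0,0,0.048,-1],
    [0,4,-0.2,0,0,0.048,-1],
    [0,4,-0.2,0,0,0.048,-1],
    [0,4,-0.2,0,0,0.048,-1],
    [0,4,-0.2,0,0,0.048,-1],
    [0,4,-0.2,0,0,0.048,-1],
    [0,4,-0.2,0,0,0.048,-1],
    [0,4,-0.2,0,0,0.048,-1],
    [0,4,-0.2,0,0,0.048,-1],
    [0,4,-0.2,0,0,0.048,-1],
    [0,4,-0.2,0,0,0.048,-1],
    [0,4,-0.2,0,0,0.048,-1],
    [0,4,-0.2,0,0,0.048,-1],
  ],
  squeeze=25,
)

```text
time: 2.1
tool_pos: [0.4517, 0.0987, 0.2026]
tcp_rot: [-180.0, 0.0, 74.2]
ft_force: [0.7, -0.1, -0.9]
grip_width: 0.0916
grip_force: 0.0
```

send_rows(
  commands=[
    [0,-0.15,-2,0,0,0,-1],
    [0,0,-4,0,0,0,-1],
    [0,0,-4,0,0,0,-1],
    [0,0,-4,0,0,0,-1],
    [0,0,-3,0,0,0,-1],
    [0,0,-1.5,0,0,0,-1],
    [0,0,-0.7,0,0,0,-1],
    [0,0,0,0,0,0,-1],
    [0,0,0,0,0,0,1],
    [0,0,0,0,0,0,1],
    [0,0,0,0,0,0,1],
    [0,0,0,0,0,0,1],
    [0,0,0,0,0,0,1],
    [0,0,0,0,0,0,1],
    [0,0,0,0,0,0,1],
    [0,0,0,0,0,0,1],
    [0,0,0,0,0,0,1],
    [0,0,0,0,0,0,1],
  ],
)

```text
time: 3.9
tool_pos: [0.4521, 0.0958, 0.0107]
tcp_rot: [180.0, 0.0, 74.1]
ft_force: [-0.2, 0.3, 0.4]
grip_width: 0.0336
grip_force: 25.0
```

send_rows(
  commands=[
    [0,0,1.3,0,0,0,1],
    [0,0,4,0,0,0,1],
    [0,0,4,0,0,0,1],
    [2.15,-2.8,0,0,0,0.0334,1],
    [2.15,-2.8,0,0,0,0.0334,1],
    [2.15,-2.8,0,0,0,0.0334,1],
    [2.15,-2.8,0,0,0,0.0334,1],
    [2.15,-2.8,0,0,0,0.0334,1],
    [2.15,-2.8,0,0,0,0.0334,1],
    [2.15,-2.8,0,0,0,0.0334,1],
    [2.15,-2.8,0,0,0,0.0334,1],
    [0,0,0,0,0,0,1],
    [0,0,0,0,0,0,1],
  ],
)

```text
time: 5.2
tool_pos: [0.6239, -0.1288, 0.103]
tcp_rot: [-179.9, -0.0, 89.3]
ft_force: [-0.7, -0.4, -0.3]
grip_width: 0.0338
grip_force: 25.0
```

Run:
```python
from rig import *
import cv2,numpy as np
s=ctrl.state();print(s["tool_pos"],s["tcp_rot"],s["grip_width"],s["ft_force"])
f=grab_frame("side")["color"][120:320,150:350];g=grab_frame("top")["color"][100:300,300:500]
cv2.imwrite("pics/h1.png",np.hstack([np.clip(cv2.resize(a,None,fx=2,fy=2)*1.5,0,255).astype(np.uint8) for a in(f,g)]))
```

```text
[ 0.62386728 -0.12879276  0.10303273] [-1.79945306e+02 -2.84752304e-02  8.92665276e+01] 0.033801692637884684 [-0.71310119 -0.391147   -0.33218516]
```

View pics/h1.png

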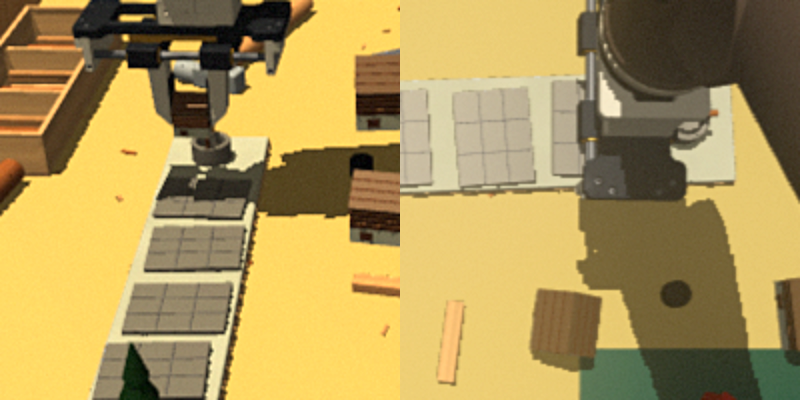

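The picture shows chalet1 held upright between the fingers above slab1 (side view, around (243,165) in full-frame pixels). Next I lower it, release, and rise.

send_rows(
  commands=[
    [0,0,-2,0,0,0,1],
    [0,0,-3,0,0,0,1],
    [0,0,-1.5,0,0,0,1],
    [0,0,-0.5,0,0,0,1],
    [0,0,-0.3,0,0,0,1],
    [0,0,0,0,0,0,1],
    [0,0,-0.1,0,0,0,1],
    [0,0,0,0,0,0,1],
    [0,0,0,0,0,0,0],
    [0,0,0,0,0,0,0],
    [0,0,0,0,0,0,0],
    [0,0,0,0,0,0,0],
    [0,0,0,0,0,0,0],
    [0,0,0,0,0,0,0],
  ],
)

```text
time: 6.7
tool_pos: [0.6241, -0.1282, 0.0297]
tcp_rot: [180.0, -0.0, 89.4]
ft_force: [-0.0, 0.1, 0.5]
grip_width: 0.0459
grip_force: 0.0
```

send_rows(
  commands=[
    [0,0,1,0,0,0,0],
    [0,0,4,0,0,0,-1],
    [0,0,4,0,0,0,-1],
    [0,0,4,0,0,0,-1],
    [0,0,4,0,0,0,-1],
    [-1.84,4.26,0,0,0,0.0082,-1],
    [-1.84,4.26,0,0,0,0.0082,-1],
    [-1.84,4.26,0,0,0,0.0082,-1],
    [-1.84,4.26,0,0,0,0.0082,-1],
    [-1.84,4.26,0,0,0,0.0082,-1],
    [-1.84,4.26,0,0,0,0.0082,-1],
    [-1.84,4.26,0,0,0,0.0082,-1],
    [-1.84,4.26,0,0,0,0.0082,-1],
    [-1.84,4.26,0,0,0,0.0082,-1],
    [-1.84,4.26,0,0,0,0.0082,-1],
    [0,0,0,0,0,0,-1],
  ],
)

```text
time: 8.3
tool_pos: [0.436, 0.305, 0.2013]
tcp_rot: [180.0, -0.3, 94.7]
ft_force: [0.3, 1.2, 0.9]
grip_width: 0.0918
grip_force: 0.0
```

Run:
```python
from rig import *
import cv2,numpy as np
f=grab_frame("side")["color"][190:240,215:285];g=grab_frame("top")["color"][138:188,365:430]
cv2.imwrite("pics/p1.png",np.hstack([np.clip(cv2.resize(a,None,fx=5,fy=5,interpolation=0)*1.6,0,255).astype(np.uint8) for a in(f,g)]))
```

```text
(no output)
```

View pics/p1.png

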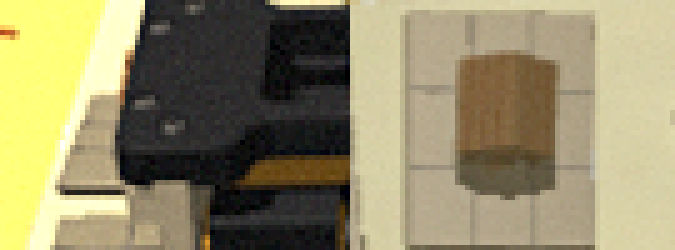

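Run:
```python
from h import *
from rig import ctrl
L,W,e,h=.017,.018,.018+.625*.042,.06
for q in ((.6237,-.1274,-.01),):
    P=place([(L,W,e),(L,-W,e),(-L,-W,e),(-L,W,e),(L,0,h),(-L,0,h)],*q)
    print((5*(proj(P,"top")+.5-[365,138])+[350,0]).round(0).tolist())
P=place([(.044,.035,.018),(.044,-.035,.018),(-.044,-.035,.018),(-.044,.035,.018)],.6237,-.1274,-.01)
print((5*(proj(P,"top")+.5-[365,138])+[350,0]).round(0).tolist())
s=ctrl.state();print(s["tool_pos"],s["tcp_rot"])
```

```text
[[463.0, 66.0], [563.0, 68.0], [563.0, 162.0], [463.0, 160.0], [521.0, 56.0], [521.0, 152.0]]
[[405.0, 11.0], [594.0, 14.0], [595.0, 250.0], [405.0, 247.0]]
[0.43944348 0.29892061 0.20041763] [ 1.79963208e+02 -1.29451113e-02  9.42595933e+01]
```

Chalet1 stands upright and squared on slab1, with its roof at about (396,158) full-frame, 2–3 mm off centre. I'll bias the later placings to compensate.

send_rows(
  commands=[
    [0,0,-2,0,0,0,-1],
    [0,0,-4,0,0,0,-1],
    [0,0,-4,0,0,0,-1],
    [0,0,-4,0,0,0,-1],
    [0,0,-3,0,0,0,-1],
    [0,0,-1.5,0,0,0,-1],
    [0,0,0,0,0,0,-1],
    [0,0,0,0,0,0,-1],
    [0,0,0,0,0,0,1],
    [0,0,0,0,0,0,1],
    [0,0,0,0,0,0,1],
    [0,0,0,0,0,0,1],
    [0,0,0,0,0,0,1],
    [0,0,0,0,0,0,1],
    [0,0,0,0,0,0,1],
    [0,0,0,0,0,0,1],
    [0,0,0,0,0,0,1],
    [0,0,0,0,0,0,1],
  ],
)

```text
time: 10.2
tool_pos: [0.4401, 0.2978, 0.0147]
tcp_rot: [-180.0, 0.0, 94.1]
ft_force: [-0.7, -0.2, 1.2]
grip_width: 0.0439
grip_force: 25.0
```

send_rows(
  commands=[
    [0,0,2,0,0,0,1],
    [0,0,4,0,0,0,1],
    [0,0,4,0,0,0,1],
    [0,0,4,0,0,0,1],
    [1.92,-3.77,0,0,0,0,1],
    [1.92,-3.77,0,0,0,0,1],
    [1.92,-3.77,0,0,0,0,1],
    [1.92,-3.77,0,0,0,0,1],
    [1.92,-3.77,0,0,0,0,1],
    [1.92,-3.77,0,0,0,0,1],
    [1.92,-3.77,0,0,0,0,1],
    [1.92,-3.77,0,0,0,0,1],
    [1.92,-3.77,0,0,0,0,1],
    [0,0,0,0,0,0,1],
    [0,0,0,0,0,0,1],
    [0,0,0,0,0,0,1],
  ],
)

```text
time: 11.8
tool_pos: [0.6125, -0.0402, 0.1546]
tcp_rot: [-180.0, -0.1, 94.1]
ft_force: [-0.8, -0.2, -0.8]
grip_width: 0.0437
grip_force: 25.0
```

Target z is 0.034, so lower 12.1 cm, then release, rise, and go toward chalet3.

send_rows(
  commands=[
    [0.05,-0.05,-2,0,0,0,1],
    [0,0,-4,0,0,0,1],
    [0,0,-4,0,0,0,1],
    [0,0,-1,0,0,0,1],
    [0,0,-0.6,0,0,0,1],
    [0,0,-0.4,0,0,0,1],
    [0,0,0,0,0,0,1],
    [0,0,-0.1,0,0,0,1],
    [0,0,0,0,0,0,1],
    [0,0,0,0,0,0,0.2],
    [0,0,0,0,0,0,0.2],
    [0,0,0,0,0,0,-0.3],
    [0,0,0,0,0,0,-0.3],
    [0,0,0,0,0,0,-0.3],
    [0,0,0,0,0,0,-0.3],
    [0,0,0,0,0,0,-0.3],
  ],
)

```text
time: 13.4
tool_pos: [0.6135, -0.042, 0.0337]
tcp_rot: [180.0, -0.0, 94.1]
ft_force: [0.2, 0.0, -0.7]
grip_width: 0.0597
grip_force: 0.0
```

send_rows(
  commands=[
    [0,0,1,0,0,0,-0.3],
    [0,0,4,0,0,0,-1],
    [0,0,4,0,0,0,-1],
    [0,0,4,0,0,0,-1],
    [0,0,3.6,0,0,0,-1],
    [-3.42,-1.2,0,0,0,-0.036,-1],
    [-3.42,-1.2,0,0,0,-0.036,-1],
    [-3.42,-1.2,0,0,0,-0.036,-1],
    [-3.42,-1.2,0,0,0,-0.036,-1],
    [-3.42,-1.2,0,0,0,-0.036,-1],
    [0,0,0,0,0,0,-1],
    [0,0,0,0,0,0,-1],
    [0,0,-4,0,0,0,-1],
    [0,0,-4,0,0,0,-1],
    [0,0,0,0,0,0,-1],
  ],
)

```text
time: 14.9
tool_pos: [0.4407, -0.101, 0.1165]
tcp_rot: [-179.6, -0.1, 83.9]
ft_force: [-1.2, -0.3, -0.0]
grip_width: 0.0918
grip_force: 0.0
```

send_rows(
  commands=[
    [0.1,0,-3,0,0,0,-1],
    [0,0,-3.5,0,0,0,-1],
    [0,0,-2,0,0,0,-1],
    [0,0,-1.1,0,0,0,-1],
    [0,0,0,0,0,0,-1],
    [0,0,0,0,0,0,-1],
    [0,0,0,0,0,0,1],
    [0,0,0,0,0,0,1],
    [0,0,0,0,0,0,1],
    [0,0,0,0,0,0,1],
    [0,0,0,0,0,0,1],
    [0,0,0,0,0,0,1],
    [0,0,0,0,0,0,1],
    [0,0,0,0,0,0,1],
  ],
  squeeze=30,
)

```text
time: 16.3
tool_pos: [0.4434, -0.1021, 0.0238]
tcp_rot: [-180.0, 0.0, 83.8]
ft_force: [-1.3, -0.8, 4.8]
grip_width: 0.0542
grip_force: 29.8
```

send_rows(
  commands=[
    [0,0,1,0,0,0,1],
    [0,0,4,0,0,0,1],
    [0,0,4,0,0,0,1],
    [0,0,4,0,0,0,1],
    [2.39,2.21,0,0,0,0.0227,1],
    [2.39,2.21,0,0,0,0.0227,1],
    [2.39,2.21,0,0,0,0.0227,1],
    [2.39,2.21,0,0,0,0.0227,1],
    [2.39,2.21,0,0,0,0.0227,1],
    [2.39,2.21,0,0,0,0.0227,1],
    [2.39,2.21,0,0,0,0.0227,1],
    [0,0,0,0,0,0,1],
    [0,0,0,0,0,0,1],
    [0,0,0,0,0,0,1],
  ],
)

```text
time: 17.7
tool_pos: [0.6099, 0.0516, 0.1537]
tcp_rot: [-179.9, 0.0, 92.8]
ft_force: [-0.0, 0.3, -1.1]
grip_width: 0.0542
grip_force: 29.8
```

send_rows(
  commands=[
    [0.05,0.08,-2,0,0,0,1],
    [0,0,-4,0,0,0,1],
    [0,0,-3,0,0,0,1],
    [0,0,-1,0,0,0,1],
    [0,0,-0.6,0,0,0,1],
    [0,0,-0.3,0,0,0,1],
    [0,0,0,0,0,0,1],
    [0,0,-0.15,0,0,0,1],
    [0,0,0,0,0,0,1],
    [0,0,0,0,0,0,-0.3],
    [0,0,0,0,0,0,-0.3],
    [0,0,0,0,0,0,-0.5],
    [0,0,0,0,0,0,-0.5],
    [0,0,0,0,0,0,-0.5],
    [0,0,0,0,0,0,-0.5],
    [0,0,0,0,0,0,-0.5],
  ],
)

```text
time: 19.3
tool_pos: [0.6112, 0.0535, 0.0432]
tcp_rot: [-180.0, -0.0, 92.9]
ft_force: [-0.1, -0.1, 0.1]
grip_width: 0.0685
grip_force: 0.0
```

send_rows(
  commands=[
    [0,0,1,0,0,0,-0.5],
    [0,0,4,0,0,0,-1],
    [0,0,4,0,0,0,-1],
    [0,0,4,0,0,0,-1],
    [0,0,4,0,0,0,-1],
    [-1.58,-3.87,0,0,0,0.0044,-1],
    [-1.58,-3.87,0,0,0,0.0044,-1],
    [-1.58,-3.87,0,0,0,0.0044,-1],
    [-1.58,-3.87,0,0,0,0.0044,-1],
    [-1.58,-3.87,0,0,0,0.0044,-1],
    [-1.58,-3.87,0,0,0,0.0044,-1],
    [-1.58,-3.87,0,0,0,0.0044,-1],
    [-1.58,-3.87,0,0,0,0.0044,-1],
    [-1.58,-3.87,0,0,0,0.0044,-1],
    [-1.58,-3.87,0,0,0,0.0044,-1],
    [0,0,0,0,0,0,-1],
    [0,0,0,0,0,0,-1],
    [0,0,0,0,0,0,-1],
  ],
)

```text
time: 21.1
tool_pos: [0.454, -0.3322, 0.2138]
tcp_rot: [179.9, -0.0, 95.5]
ft_force: [0.5, 0.6, -1.2]
grip_width: 0.0918
grip_force: 0.0
```

Run:
```python
from rig import *
import cv2,numpy as np
g=grab_frame("top")["color"];cv2.imwrite("pics/t2.png",g)
f=grab_frame("side")["color"];cv2.imwrite("pics/s2.png",f)
g=np.clip(cv2.resize(g[130:205,225:385],None,fx=5,fy=5,interpolation=0)*1.6,0,255).astype(np.uint8)
cv2.imwrite("pics/p2.png",g)
```

```text
(no output)
```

View pics/p2.png

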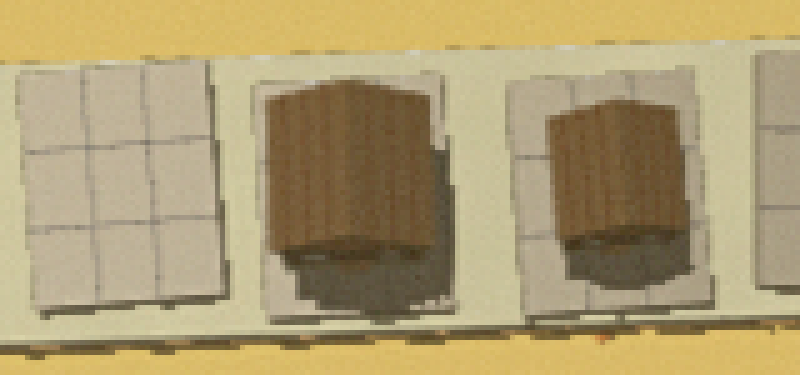

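Run:
```python
from h import *
def fit(P,t):
    t=np.array(t)/5+[225,130]-.5
    g=least_squares(lambda q:(proj(place(P,*q),"top")-t).ravel(),[.61,0,0]);return g.x[:2].round(4),round(np.degrees(g.x[2]),1),round(np.sqrt((g.fun**2).mean()),2)
def roof(L,W,h): 
    e=.018+.625*h; return [(L,W,e),(L,-W,e),(-L,-W,e),(-L,W,e),(L,0,h+.018)]
s=[(.044,.035,.018),(.044,-.035,.018),(-.044,-.035,.018),(-.044,.035,.018)]
print("c3",fit(roof(.027,.029,.066),[(266,97),(430,95),(433,245),(272,253),(350,80)]),"slab3",fit(s,[(254,83),(442,74),(454,314),(265,320)]))
print("c2",fit(roof(.022,.0235,.054),[(550,115),(678,104),(688,230),(564,240),(620,98)]),"slab2",fit(s,[(507,81),(693,67),(714,305),(527,316)]))
```

```text
c3 (array([0.6125, 0.0546]), np.float64(1.8), np.float64(0.42)) slab3 (array([0.6124, 0.0549]), np.float64(2.9), np.float64(0.25))
c2 (array([ 0.6148, -0.04  ]), np.float64(5.1), np.float64(0.48)) slab2 (array([ 0.615 , -0.0391]), np.float64(4.6), np.float64(0.3))
```

Chalets 2 and 3 stand upright on slabs 2 and 3 (crop at about (620,170) and (350,165)), within 1 mm of centre. Now chalet4.

send_rows(
  commands=[
    [0,-0.15,-2,0,0,0,-1],
    [0,0,-4,0,0,0,-1],
    [0,0,-4,0,0,0,-1],
    [0,0,-4,0,0,0,-1],
    [0,0,-3,0,0,0,-1],
    [0,0,-1.5,0,0,0,-1],
    [0,0,0,0,0,0,-1],
    [0,0,0,0,0,0,-1],
    [0,0,0,0,0,0,1],
    [0,0,0,0,0,0,1],
    [0,0,0,0,0,0,1],
    [0,0,0,0,0,0,1],
    [0,0,0,0,0,0,1],
    [0,0,0,0,0,0,1],
    [0,0,0,0,0,0,1],
  ],
  squeeze=35,
)

```text
time: 22.7
tool_pos: [0.4535, -0.3353, 0.0288]
tcp_rot: [180.0, 0.0, 95.4]
ft_force: [-1.4, 0.6, 6.7]
grip_width: 0.0642
grip_force: 35.0
```

send_rows(
  commands=[
    [0,0,1,0,0,0,1],
    [0,0,4,0,0,0,1],
    [0,0,4,0,0,0,1],
    [0,0,4,0,0,0,1],
    [1.455,4.29,0,0,0,-0.0017,1],
    [1.455,4.29,0,0,0,-0.0017,1],
    [1.455,4.29,0,0,0,-0.0017,1],
    [1.455,4.29,0,0,0,-0.0017,1],
    [1.455,4.29,0,0,0,-0.0017,1],
    [1.455,4.29,0,0,0,-0.0017,1],
    [1.455,4.29,0,0,0,-0.0017,1],
    [1.455,4.29,0,0,0,-0.0017,1],
    [1.455,4.29,0,0,0,-0.0017,1],
    [1.455,4.29,0,0,0,-0.0017,1],
    [1.455,4.29,0,0,0,-0.0017,1],
    [0,0,0,0,0,0,1],
    [0,0,0,0,0,0,1],
    [0,0,0,0,0,0,1],
    [0,0,0,0,0,0,1],
  ],
)

```text
time: 24.6
tool_pos: [0.6132, 0.1349, 0.1582]
tcp_rot: [-180.0, 0.1, 94.2]
ft_force: [0.3, -0.4, -1.2]
grip_width: 0.0641
grip_force: 35.0
```

send_rows(
  commands=[
    [0,0.1,-2,0,0,0,1],
    [0,0,-4,0,0,0,1],
    [0,0,-3,0,0,0,1],
    [0,0,-1,0,0,0,1],
    [0,0,-0.6,0,0,0,1],
    [0,0,-0.3,0,0,0,1],
    [0,0,0,0,0,0,1],
    [0,0,-0.15,0,0,0,1],
    [0,0,0,0,0,0,1],
  ],
)

```text
time: 25.5
tool_pos: [0.6138, 0.138, 0.0485]
tcp_rot: [179.9, -0.0, 94.3]
ft_force: [-0.4, 0.3, -1.8]
grip_width: 0.0637
grip_force: 35.0
```

send_rows(
  commands=[
    [0,0,-0.1,0,0,0,1],
    [0,0,0,0,0,0,1],
    [0,0,0,0,0,0,-0.5],
    [0,0,0,0,0,0,-0.5],
    [0,0,0,0,0,0,-0.7],
    [0,0,0,0,0,0,-0.7],
    [0,0,0,0,0,0,-0.7],
    [0,0,1,0,0,0,-0.7],
    [0,0,4,0,0,0,-0.7],
    [0,0,4,0,0,0,-1],
    [0,0,4,0,0,0,-1],
    [0,0,4,0,0,0,-1],
    [-4,-4,0,0,0,0,-1],
    [-4,-4,0,0,0,0,-1],
    [-4,-4,0,0,0,0,-1],
    [-4,-4,0,0,0,0,-1],
    [-4,-4,0,0,0,0,-1],
    [0,-4,0,0,0,0,-1],
    [0,-4,0,0,0,0,-1],
    [0,-4,0,0,0,0,-1],
  ],
)

```text
time: 27.5
tool_pos: [0.4362, -0.1604, 0.2179]
tcp_rot: [179.9, 0.1, 94.3]
ft_force: [1.5, -0.4, 0.8]
grip_width: 0.0917
grip_force: 0.0
```

Run:
```python
from rig import *
import cv2,numpy as np
g=grab_frame("top")["color"];f=grab_frame("side")["color"]
a=np.hstack([g[135:200,230:290],g[135:200,370:430]])
a=cv2.resize(a,None,fx=800/120,fy=800/120,interpolation=0)[:433]
cv2.imwrite("pics/p3.png",np.clip(a*1.6,0,255).astype(np.uint8))
cv2.imwrite("pics/s3.png",f)
```

```text
(no output)
```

View pics/p3.png

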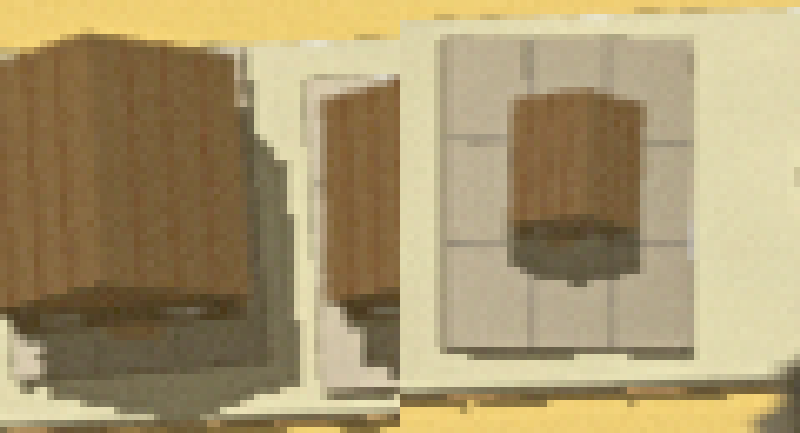

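View pics/s3.png

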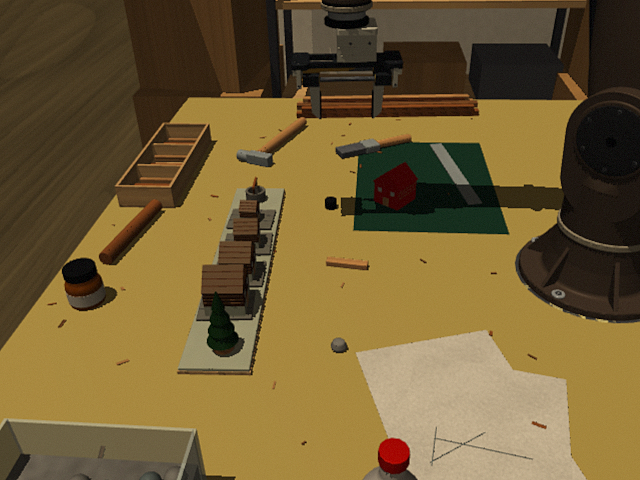

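All four stand in size order. The side view shows them from (249,209) near the well to (223,283) at the fir. I'll fit chalets 1 and 4 in the crop.

Run:
```python
from h import *
def fit(P,t,o):
    t=np.array(t)*.15+o-.5
    g=least_squares(lambda q:(proj(place(P,*q),"top")-t).ravel(),[.61,0,0]);return g.x[:2].round(4),round(np.degrees(g.x[2]),1),round(np.sqrt((g.fun**2).mean()),2)
def roof(L,W,h): 
    e=.018+.625*h; return [(L,W,e),(L,-W,e),(-L,-W,e),(-L,W,e),(L,0,h+.018),(-L,0,h+.018)]
s=[(.044,.035,.018),(.044,-.035,.018),(-.044,-.035,.018),(-.044,.035,.018)]
o=np.array([310,135])
print("c1",fit(roof(.017,.018,.042),[(509,98),(644,100),(641,226),(510,225),(580,87),(580,215)],o),"slab1",fit(s,[(441,36),(693,38),(693,354),(441,350)],o))
r=roof(.032,.0345,.078);print("c4",fit([r[1],r[2],r[4],r[5]],[(243,57),(248,297),(92,35),(98,288)],[230,135]),"slab4 .6157 .1391 4.3")
```

```text
c1 (array([ 0.6261, -0.1247]), np.float64(-0.6), np.float64(0.38)) slab1 (array([ 0.6235, -0.1276]), np.float64(-0.4), np.float64(0.1))
c4 (array([0.6137, 0.1381]), np.float64(2.5), np.float64(0.37)) slab4 .6157 .1391 4.3
```

Chalet1 is about 2.6 mm and 2.9 mm off centre. There is plenty of time, so I'll regrip it and shift it.

send_rows(
  commands=[
    [3.76,0.66,0,0,0,-0.0172,-1],
    [3.76,0.66,0,0,0,-0.0172,-1],
    [3.76,0.66,0,0,0,-0.0172,-1],
    [3.76,0.66,0,0,0,-0.0172,-1],
    [3.76,0.66,0,0,0,-0.0172,-1],
    [0,0,0,0,0,0,-1],
    [0,0,0,0,0,0,-1],
    [0,0,-4,0,0,0,-1],
    [0,0,-4,0,0,0,-1],
    [0,0,-3,0,0,0,-1],
    [0,0,0,0,0,0,-1],
    [0,0,0,0,0,0,-1],
  ],
  squeeze=25,
)

```text
time: 28.8
tool_pos: [0.6241, -0.1261, 0.1079]
tcp_rot: [-180.0, 0.0, 89.4]
ft_force: [0.7, 0.3, 0.4]
grip_width: 0.0919
grip_force: 0.0
```

send_rows(
  commands=[
    [0,0,-3,0,0,0,-1],
    [0,0,-3,0,0,0,-1],
    [0,0,-1.5,0,0,0,-1],
    [0,0,0,0,0,0,-1],
    [0,0,0,0,0,0,1],
    [0,0,0,0,0,0,1],
    [0,0,0,0,0,0,1],
    [0,0,0,0,0,0,1],
    [0,0,0,0,0,0,1],
    [0,0,0,0,0,0,1],
    [0,0,0,0,0,0,1],
    [0,0,0,0,0,0,1],
    [0,0,0,0,0,0,1],
  ],
)

```text
time: 30.1
tool_pos: [0.6245, -0.1259, 0.0317]
tcp_rot: [-180.0, -0.0, 89.4]
ft_force: [-0.5, -0.3, 0.5]
grip_width: 0.034
grip_force: 25.0
```

send_rows(
  commands=[
    [0,0,0.5,0,0,0,1],
    [-0.25,-0.28,0,0,0,0,1],
    [0,0,0,0,0,0,1],
    [0,0,-0.3,0,0,0,1],
    [0,0,-0.15,0,0,0,1],
    [0,0,0,0,0,0,1],
    [0,0,0,0,0,0,0.1],
    [0,0,0,0,0,0,0.1],
    [0,0,0,0,0,0,0.1],
    [0,0,0,0,0,0,-0.3],
    [0,0,0,0,0,0,-0.3],
    [0,0,1,0,0,0,-0.3],
    [0,0,4,0,0,0,-0.3],
    [0,0,4,0,0,0,-0.3],
    [0,0,4,0,0,0,-0.3],
    [0,0,4,0,0,0,-0.3],
    [-4,-1,0,0,0,0,-0.3],
    [-4,-1,0,0,0,0,-0.3],
    [-4,-1,0,0,0,0,-0.3],
    [-4,-1,0,0,0,0,-0.3],
  ],
)

```text
time: 32.1
tool_pos: [0.4605, -0.1688, 0.2029]
tcp_rot: [180.0, 0.0, 89.4]
ft_force: [-0.6, -1.0, 0.7]
grip_width: 0.0595
grip_force: 0.0
```

Run:
```python
from rig import *
import cv2,numpy as np
g=grab_frame("top")["color"]
a=cv2.resize(g[130:205,180:460],None,fx=800/280,fy=800/280,interpolation=2)
b=cv2.resize(g[135:200,370:430],None,fx=20/3,fy=20/3,interpolation=0)[:380]
b=np.pad(b,((0,0),(400,0),(0,0)))
cv2.imwrite("pics/p4.png",np.clip(np.vstack([a,b])*1.6,0,255).astype(np.uint8));print(a.shape)
```

```text
(214, 800, 3)
```

View pics/p4.png

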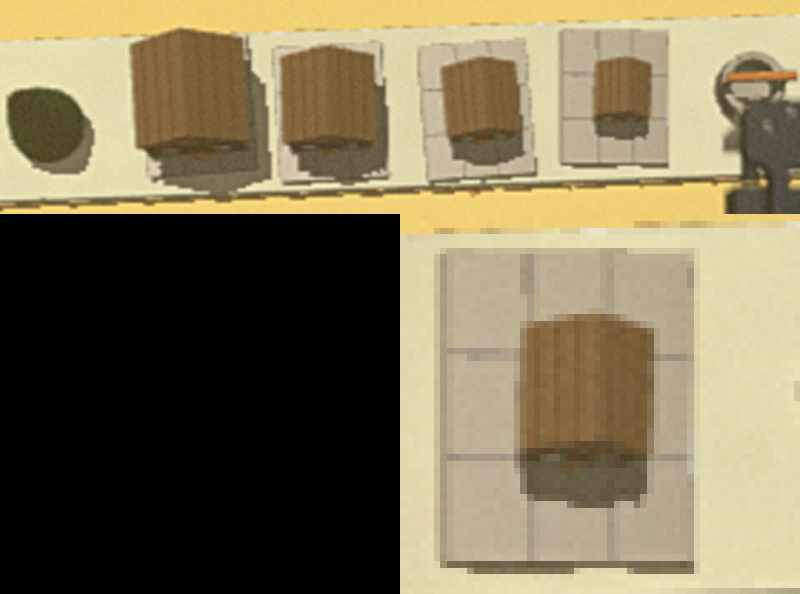

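The crop shows all four upright and in order, with chalet1 now centred on slab1 (roof centre about (586,382) in the enlargement, as expected). The gripper is clear, so I'm handing in.

```bash
python3 -c "
from rig import *
print(close_job())"
```

```text
the job is handed in; nothing more can be done
None
```

The four chalets stand upright and released on their slabs, smallest by the well to largest at the fir. By camera each is within about 2 mm of centre and 2° of square, the red look-alike was left alone, and the job was handed in at about 32 s of 99 s.

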